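# Tip the spent test balls through the flap of the waste box

### The job

Pick up the white ceramic boat (not the blue one) by its wooden handle and pour its two buff clay balls into the grey waste box, pushing the sprung yellow flap open with the boat's lip; do not touch the balls with the gripper. Then draw the boat out so that the flap springs shut, and stand the empty boat gently upright on the bench, clear of the box.

Things in the scene. Friction and masses are not known exactly. Their poses are not given: they have to be found in the camera images.
- boat: white open-fronted boat, 0.25 kg; origin on its underside, +x to the lip, z up. Pan 56 mm wide (y), walls 30 high; floor rises 8 deg to the lip (balls stay in when level, pour at about 40 deg lip-down). Lip's lower edge at (64, 0, 17) mm; flat foot x -56 to -8. Upright beech handle plate at x -50: 12 thick (x), 36 wide (y), top z 96; pinch it front-to-back at z 80. The blue boat is a bystander.
- bin: grey waste box fixed to the bench, 200 (x) x 160 (y) x 130 mm high; origin at the centre of its underside. Opening in the top 130 (x) x 120 (y), centred, filled by the yellow flap; a 40 mm high splash guard stands round it except on the -x side (the hinge). Come in over the hinge, lip to the box's +x, and press past the flap's middle: 80 mm past the hinge, 38 below the top pours well.
- flap (a joint): angle of the sprung yellow flap (126 x 116 x 5 mm), rad: 0 shut and level, grows as it swings down into the box, stop 1.2. Hinged along the opening's -x edge (bin x -65, z 129 mm), free end at x +62. The spring shuts it; pressing the free end takes 1 to 3 N, so the balls' weight does not open it.
- ball_a_center (a point): spent buff clay test ball, 22 mm across, 15 g; this point is its centre. It starts loose in the white boat against the rear wall, side by side with the other one.
- ball_b_center (a point): spent buff clay test ball, 22 mm across, 15 g; this point is its centre. It starts loose in the white boat against the rear wall, side by side with the other one.
Not all that is in view belongs to the job. What is shaped like the boat but green or red is not meant.

How it is judged (in metres and radians):
On the way, in this order (a step that is already met when the one before it is completed fails the run):
1. the white boat is lifted clear of the bench with both balls still in it (height (world z) of boat above 0.05 m and distance between each of ball_a_center, ball_b_center and boat below 0.07 m), for 0.1 s.
2. the white boat presses the flap open by more than 0.25 rad (value of joint flap above 0.25 rad and contact force between boat and bin above 0.3 N), for 0.05 s.
3. both balls have dropped into the waste box (z of ball_a_center in the frame of bin between 0 and 0.06 m and x of ball_a_center in the frame of bin between -0.1 and 0.1 m and y of ball_a_center in the frame of bin between -0.08 and 0.08 m and z of ball_b_center in the frame of bin between 0 and 0.06 m and x of ball_b_center in the frame of bin between -0.1 and 0.1 m and y of ball_b_center in the frame of bin between -0.08 and 0.08 m), for 0.1 s.
At the end, for the whole second after the job is handed in: Both balls lie inside the waste box, the flap is shut (under 0.08 rad), and the white boat stands on the bench (origin within 10 mm of the bench top), upright within 0.15 rad, at rest and not touching the box (all of step 3 and value of joint flap below 0.08 rad and height (world z) of boat between -0.005 and 0.01 m and angle between boat's own z axis and vertical below 0.15 rad and linear speed of boat below 0.03 m/s and contact force between boat and bin below 0.1 N).
It fails at once if the gripper touches a ball (contact force between the fingers and ball_a above 0.5 N or contact force between the fingers and ball_b above 0.5 N).
It fails at once if the boat is dropped onto the bench (faster than 0.7 m/s within 30 mm of it) (height (world z) of boat below 0.03 m and linear speed of boat above 0.7 m/s).
It also fails if it takes over 59 s, if anything falls off the work surface, if the arm or the gripper's body presses on something with over 40 N, if the wrist force passes 120 N, or if a joint passes its speed limit or range.

### The arm

A 6-joint arm with a two-finger parallel gripper is mounted at the origin on the work surface. World frame = base frame: x ahead of the robot, y to its left, z up, the work surface at z = 0. Lengths are in mm, angles in degrees, forces in N, time in s.
With the tool pointing down it reaches from about 300 to 850 mm from the base axis. Payload 4.2 kg.
Tool frame: the origin (TCP) lies midway between the tips of the shut fingers; the grasp point (between the pads) lies 19 mm behind it; z points along the fingers, x is the direction in which the jaws open and shut, and the axes are right-handed (so a half turn about z gives the same grasp; the last joint's range is limited). The gripper opens to 91 mm and grips with 3 to 60 N. Pads are 32 mm wide; open, the fingers measure 118 mm over their backs; the gripper's body (76 mm by 178 mm) begins 60 mm behind the grasp point.
Start: joints at [66.291, 18.312, 89.639, -0, 72.044, -1.146], TCP at [220.631, 531.004, 213.976] pointing down, gripper open.
Joint ranges: [-177.97, 177.97], [-48.28, 115.42], [12.27, 149.76], [-77.06, 257.06], [2.81, 150.46], [-146.56, 146.56]. Speed limits (degrees/s): [147.25, 147.25, 180, 180, 180, 180].

### API

Orientations are given as [roll, pitch, yaw] about the fixed x, y, z axes, in that order (R = Rz(yaw) Ry(pitch) Rx(roll)).
In Python, from workcell import env gives the robot as it stands. The module is installed in compiled form; this text tells all that it offers.
- The arm moves only by the tool drive_tool, never from a script. Its argument "series" is a list of rows, each a list of 3 entries, a list of its own where there are three numbers: the closure, from 0 (fully open) to 1 (shut), then the shift along the tool's x, y, z in mm, then the turn, a rotation vector about the tool's x, y, z in rad. In form: [[gripper, [dx, dy, dz], [rx, ry, rz]], ...]. A call has exactly 5 rows; each row is the pose to reach, as a shift and turn from the pose commanded when the call began, along the tool's axes at that moment; what a row does not reach only later rows make up. A row lasts 1/10 s, in which the tool goes at most 50 mm and 8.59 degrees, less where a joint would pass 70% of its speed; a pose out of reach is approached as far as the arm can. A call with a gripper value outside its range is refused whole. The fingers move at their own pace and stop on an object; "squeeze" is the grip in N (left out, the last holds). Time passes only in rows, so rows that repeat a pose let the fingers close, or fill a call up. It gives the time, the measured TCP pose, the force and the opening at its end, in the units of the state.
- env.state(): the state, without advancing time (a new reading comes with each control period).
- env.grab_frame(name): name is "scene" or "top" or "wrist"; returns a dict with "image" (420x560x3 uint8, red, green, blue), "K" (3x3 intrinsics, pixels), "origin" and "orientation" of the camera in the world. Camera axes: x right, y down, z forward; pixel columns grow to the right and rows downward; lengths in mm; the calibration is good to about 2 mm. The wrist camera is an equidistant fisheye: a pixel r from the principal point sees the ray r / f radians off the axis. A picture is of the moment at which its call begins. There is no depth.
- env.job_done(): hands the job in, once; it reports no verdict.
The state is a dict: "time_s": time; "qpos": joint angles; "qvel": joint speeds; "effort": joint torques, N m; "ee_pos": TCP position; "ee_rot": TCP orientation; "force": force on the tool from outside, world axes, zero at the start; "torque": the same for the moment, N m; "gripper_width": finger opening in mm.
Only numpy, scipy, OpenCV 4.12 (cv2) and the standard library are available. Lean on these libraries where they do the work, as an engineer would, in place of code of your own. Each camera call takes 0.05 s, during which the arm holds its last target.

## Working session

There is one attempt and no reset: what is moved stays moved. The work goes in short steps, Python scripts to look and compute and a tool call to move; the robot and the scene stay as the last step left them, time stands still between calls to the robot, and variables do not carry over. Pictures are saved under pics/ and viewed, and the job is handed in when it is done.

Besides the shell and the picture viewer there is one more tool, called after "Request:" as name(argument=value, ...), one argument or row to a line, values as JSON. drive_tool: Moves the arm, as the interface text tells. Its arguments: {"type":"object","properties":{"series":{"type":"array","items":{"type":"array"}},"squeeze":{"type":"number"}},"required":["series"]}

```bash
mkdir -p pics; ls; python3 - <<'E'
from workcell import env
import cv2
print(env.state())
for n in("scene","top","wrist"):
    f=env.grab_frame(n)
    cv2.imwrite(f"pics/{n}0.png",f["image"][:,:,::-1])
    print(n,f["K"],f["origin"],f["orientation"])
E
```

```text
pics
{'time_s': 0.0, 'qpos': array([ 6.62914508e+01,  1.83523778e+01,  8.97074719e+01,  6.52562217e-04,
        7.20446667e+01, -1.14667684e+00]), 'qvel': array([-0.04529504, -0.0624914 ,  0.05150712,  0.01045171,  0.00938211,
       -0.04411269]), 'effort': array([-1.06689797e-03, -4.12469172e+01, -2.31967092e+01,  7.25403079e-02,
        4.59015893e-02, -1.46850643e-04]), 'ee_pos': array([220.41064257, 530.51597249, 213.10568895]), 'ee_rot': array([-1.79997288e+02,  1.04483033e-01,  6.74379284e+01]), 'force': array([ 0.77533891,  0.08099868, -0.38520276]), 'torque': array([ 0.05502235,  0.01832891, -0.02869978]), 'gripper_width': 91.40998758455511}
scene [[423.93860442   0.         275.23220261]
 [  0.         423.93860442 211.30364568]
 [  0.           0.           1.        ]] [789.83433687 474.48342142 790.87374707] [-144.21565452   -0.49524125  150.11867005]
top [[412.89526336   0.         275.40424128]
 [  0.         412.89526336 207.03658689]
 [  0.           0.           1.        ]] [451.76330949  50.02025131 929.06722314] [-172.92971179    0.75880411  -90.28622791]
wrist [[325.1922621    0.         272.46067242]
 [  0.         325.1922621  205.72297846]
 [  0.           0.           1.        ]] [147.45541336 561.80705017 384.20112563] [1.63879749e+02 9.25977354e-02 6.74525783e+01]
```

View pics/scene0.png

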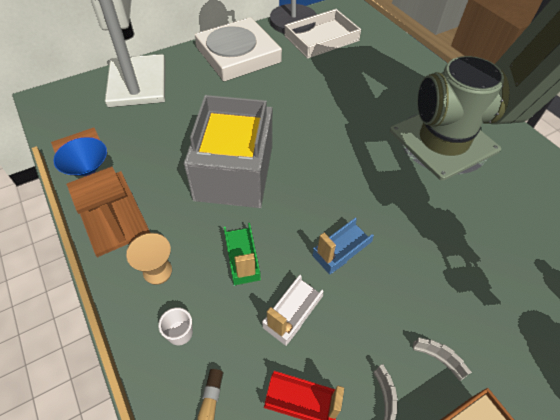

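View pics/top0.png

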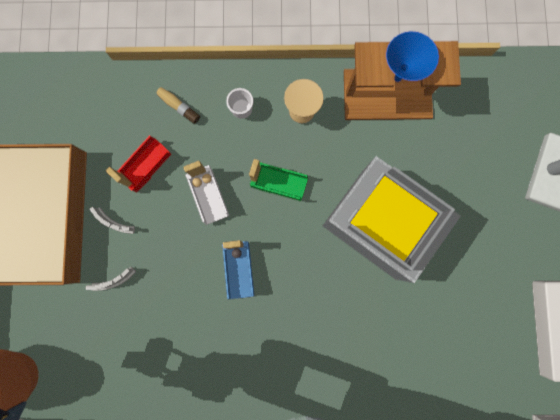

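View pics/wrist0.png

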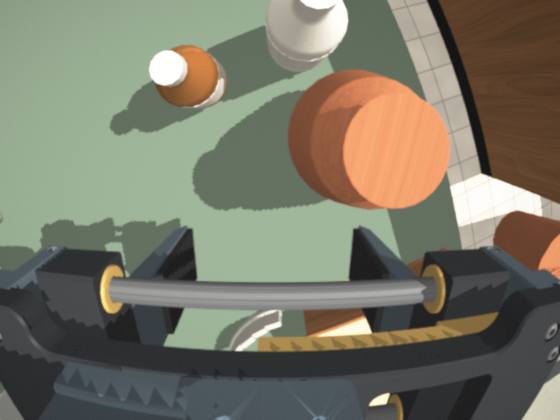

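Candidates in the top view are: white (207,193), blue (238,270), green (279,180) and red (145,163). I choose the white one and check it in crops, along with the bin's hinge side.

```bash
cat > h.py <<'E'
import numpy as np,cv2
from scipy.spatial.transform import Rotation as R
from workcell import env
def Rm(rpy): return R.from_euler('xyz',rpy,degrees=True).as_matrix()
def ray(f,u,v):
    K=f["K"]; d=np.array([(u-K[0,2])/K[0,0],(v-K[1,2])/K[1,1],1.]); return Rm(f["orientation"])@d
def onz(f,u,v,z):
    d=ray(f,u,v); o=np.array(f["origin"]); return o+d*(z-o[2])/d[2]
def proj(f,P):
    P=np.atleast_2d(P); c=(P-np.array(f["origin"]))@Rm(f["orientation"])
    K=f["K"]; return np.c_[K[0,0]*c[:,0]/c[:,2]+K[0,2],K[1,1]*c[:,1]/c[:,2]+K[1,2]]
def crop(f,name,x0,y0,w,h,s):
    im=f["image"][y0:y0+h,x0:x0+w,::-1]; cv2.imwrite(f"pics/{name}.png",cv2.resize(im,None,fx=s,fy=s,interpolation=cv2.INTER_CUBIC))
E
python3 - <<'E'
from h import *
import pickle
t=env.grab_frame("top");s=env.grab_frame("scene")
pickle.dump((t,s),open("f0.pkl","wb"))
crop(t,"ct",170,140,100,75,8)
crop(t,"cb",310,140,160,150,4)
crop(s,"csb",250,260,90,90,6)
crop(s,"csn",170,80,120,140,4)
for u,v in((207,193),(393,218),(193,168),(217,218)): print(onz(t,u,v,0))
E
```

```text
[600.38194311 217.71324605   0.        ]
[ 540.43387413 -202.92213362    0.        ]
[658.82177135 250.8952741    0.        ]
[542.9283254  194.13288793   0.        ]
```

View pics/ct.png

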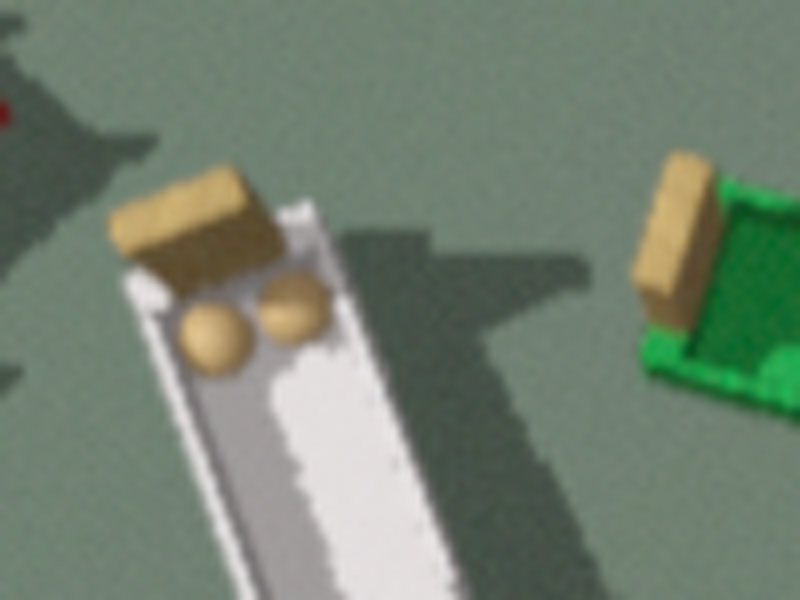

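View pics/cb.png

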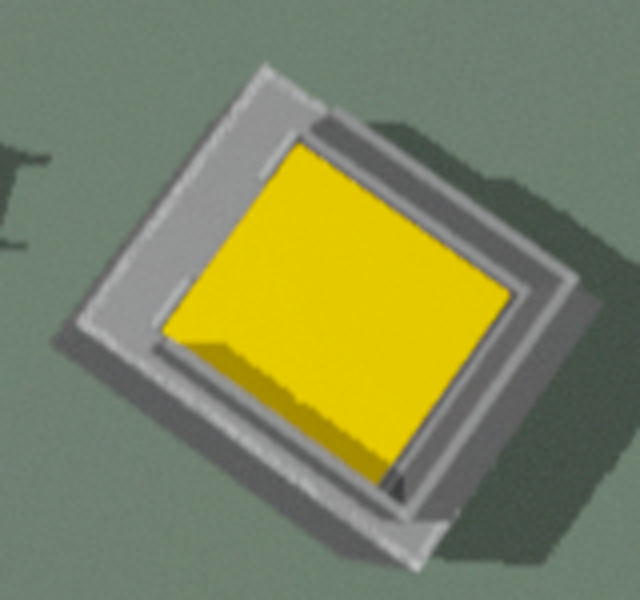

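View pics/csb.png

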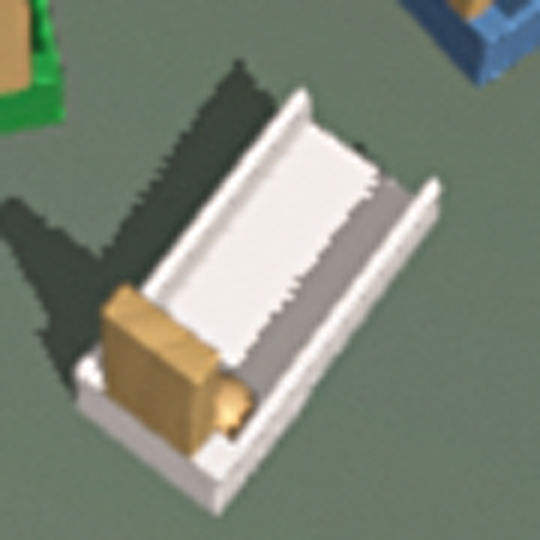

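View pics/csn.png

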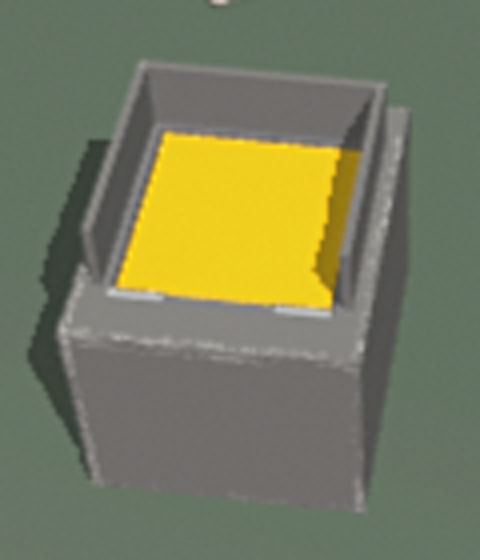

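```bash
cat > fit.py <<'E'
from h import *
import pickle
from scipy.optimize import least_squares
t,s=pickle.load(open("f0.pkl","rb"))
def uv(c,x0,y0,sc): c=np.array(c,float); return np.array([x0,y0])+(c+.5)/sc-.5
def fit(obs,x0,name):
    def res(p,full=False):
        r=[]
        c,sn=np.cos(p[2]),np.sin(p[2])
        for f,c2,P in obs:
            W=[p[0]+c*P[0]-sn*P[1],p[1]+sn*P[0]+c*P[1],P[2]]
            r.append(proj(f,W)[0]-c2)
        r=np.array(r); return r if full else r.ravel()
    o=least_squares(res,x0,loss='soft_l1'); print(name,o.x[:2],np.degrees(o.x[2])); print(np.round(res(o.x,True),1).tolist()); return o.x
T=lambda c:uv(c,170,140,8); S=lambda c:uv(c,250,260,6)
boat=[(t,T((108,218)),(-56,-18,96)),(t,T((235,166)),(-56,18,96)),(t,T((252,200)),(-44,18,96)),(t,T((124,252)),(-44,-18,96)),
(t,T((315,202)),(-56,28,30)),(t,T((125,285)),(-56,-28,30)),
(s,S((78,372)),(-56,28,30)),(s,S((80,404)),(-56,28,0)),(s,S((218,514)),(-56,-28,0)),(s,S((216,488)),(-56,-28,30)),
(s,S((122,286)),(-44,18,96)),(s,S((218,352)),(-44,-18,96)),(s,S((103,310)),(-56,18,96)),(s,S((192,378)),(-56,-18,96))]
fit(boat,[600,218,np.radians(-115)],"boat")
B=lambda c:uv(c,310,140,4); N=lambda c:uv(c,170,80,4)
bn=[(t,B((265,65)),(-100,80,130)),(t,B((80,325)),(-100,-80,130)),(t,B((418,570)),(100,-80,130)),
(t,B((300,140)),(-64,58,130)),(t,B((163,330)),(-64,-58,130)),(t,B((512,295)),(62,58,130)),(t,B((387,485)),(62,-58,130)),
(s,N((95,485)),(-100,80,0)),(s,N((363,510)),(-100,-80,0)),(s,N((65,330)),(-100,80,130)),(s,N((358,368)),(-100,-80,130))]
fit(bn,[540,-200,np.radians(-125)],"bin")
E
python3 fit.py
```

```text
boat [596.00907741 214.57845504] -158.17083531367487
[[-0.6, -0.6], [-0.3, -0.5], [-0.3, 0.5], [-0.6, 0.5], [-0.2, 0.3], [0.1, -0.7], [-0.6, -0.1], [-0.7, 0.4], [-0.5, 0.1], [0.3, -1.0], [0.2, -1.7], [0.7, -0.4], [-0.9, -0.6], [0.7, 0.6]]
bin [ 528.16803779 -171.06503008] -126.63667434195588
[[-0.1, -0.3], [-0.9, -0.2], [0.5, 0.6], [-0.1, 0.4], [0.1, 0.4], [0.7, -0.6], [-1.8, 0.5], [-0.6, -0.4], [0.2, 0.1], [-2.4, 0.6], [0.2, -1.6]]
```

White boat fit: (596, 215), yaw −158°, balls at the rear. Bin: (528, −171), yaw −127°, open (hinge) side facing the boat. I'll write a planner that turns targets into tool-frame numbers.

```bash
cat > p.py <<'E'
from h import *
import json,sys
def load():
    try: d=json.load(open("cmd.json")); return np.array(d["p"]),np.array(d["R"])
    except FileNotFoundError: return np.array([220.631,531.004,213.976]),Rm([180,0,66.291+1.146])
def save(p,M): json.dump({"p":list(map(float,p)),"R":np.array(M).tolist()},open("cmd.json","w"))
def done(d,w):   # commanded last row
    p,M=load(); save(p+M@np.array(d,float),M@R.from_rotvec(w).as_matrix())
def rel(tp,tR):
    p,M=load(); d=M.T@(np.array(tp)-p); w=R.from_matrix(M.T@tR).as_rotvec(); return d,w
def show(tp,tR,n=""):
    d,w=rel(tp,tR); print(n,np.round(d,1),np.round(w,4))
def st():
    s=env.state(); p,M=load(); print("t",round(s["time_s"],2),"pos",np.round(s["ee_pos"],1),"cmd",np.round(p,1),"rpy",np.round(s["ee_rot"],2),"cmdrpy",np.round(R.from_matrix(M).as_euler('xyz',degrees=True),2),"F",np.round(s["force"],1),"w",round(s["gripper_width"],1),"q",np.round(s["qpos"],1))
E
python3 - <<'E'
from p import *
show([642.4,233.2,160],Rm([180,0,21.8]))
E
```

```text
[-113.2  503.8   54. ] [ 0.     -0.      0.7965]
```

Request:
drive_tool(
  series=[
    [0,[-8,34,2],[0,0,0.06]],
    [0,[-16,70,4],[0,0,0.12]],
    [0,[-25,110,6],[0,0,0.18]],
    [0,[-34,150,8],[0,0,0.24]],
    [0,[-43,190,10],[0,0,0.3]],
  ],
)

```text
time_s: 0.75
ee_pos: [380.7, 417.3, 203.9]
ee_rot: [-180.0, -0.0, 50.1]
force: [0.2, 0.9, 0.8]
gripper_width: 91.3
```

```bash
python3 - <<'E'
from p import *
done([-43,190,10],[0,0,.3]); st()
show([642.4,233.2,160],Rm([180,0,21.8]))
E
```

```text
t 0.75 pos [380.7 417.3 203.9] cmd [379.6 418.4 204. ] rpy [-1.800e+02 -1.000e-02  5.012e+01] cmdrpy [180.     0.    50.25] F [0.2 0.9 0.8] w 91.3 q [46.5 17.8 91.9  0.  70.3 -3.7]
 [ 25.7 320.5  44. ] [-0.     -0.      0.4965]
```

Request:
drive_tool(
  series=[
    [0,[3,36,4],[0,0,0.05]],
    [0,[6,72,8],[0,0,0.1]],
    [0,[9,108,12],[0,0,0.15]],
    [0,[12,144,16],[0,0,0.2]],
    [0,[15,180,20],[0,0,0.25]],
  ],
)

```text
time_s: 1.25
ee_pos: [528.6, 313.8, 183.7]
ee_rot: [-180.0, 0.0, 35.8]
force: [0.4, 0.3, 0.7]
gripper_width: 91.2
```

```bash
python3 - <<'E'
from p import *
done([15,180,20],[0,0,.25]); st()
show([642.4,233.2,160],Rm([180,0,21.8]))
E
```

```text
t 1.25 pos [528.6 313.8 183.7] cmd [527.6 314.8 184. ] rpy [-1.7999e+02  1.0000e-02  3.5800e+01] cmdrpy [180.     0.    35.92] F [0.4 0.3 0.7] w 91.2 q [29.6 23.  86.9  0.  70.1 -6.2]
 [ 45.1 133.5  24. ] [-0.     -0.      0.2465]
```

Request:
drive_tool(
  series=[
    [0,[10,30,6],[0,0,0.06]],
    [0,[20,60,12],[0,0,0.12]],
    [0,[30,90,18],[0,0,0.18]],
    [0,[40,117,24],[0,0,0.23]],
    [0,[45.1,133.5,24],[0,0,0.2465]],
  ],
)

```text
time_s: 1.75
ee_pos: [643.4, 231.6, 158.5]
ee_rot: [180.0, 0.1, 21.7]
force: [-0.6, -0.4, -0.3]
gripper_width: 91.3
```

Request:
drive_tool(
  series=[
    [0,[0,0,0],[0,0,0]],
    [0,[0,0,0],[0,0,0]],
    [0,[0,0,0],[0,0,0]],
    [0,[0,0,0],[0,0,0]],
    [0,[0,0,0],[0,0,0]],
  ],
)

```text
time_s: 2.25
ee_pos: [641.8, 234.0, 160.4]
ee_rot: [-180.0, -0.0, 21.9]
force: [-0.5, 0.5, -0.9]
gripper_width: 91.0
```

```bash
python3 - <<'E'
from p import *
done([45.1,133.5,24],[0,0,.2465]); st()
f=env.grab_frame("wrist"); cv2.imwrite("pics/w1.png",f["image"][:,:,::-1]); print(f["origin"],f["orientation"])
t=env.grab_frame("top"); crop(t,"t1",150,120,120,110,5)
E
```

```text
t 2.25 pos [641.8 234.  160.4] cmd [642.4 233.2 160. ] rpy [-1.7999e+02 -2.0000e-02  2.1880e+01] cmdrpy [180.    0.   21.8] F [-0.5  0.5 -0.9] w 91.0 q [19.1 30.  78.6  0.  71.4 -2.8]
[611.8781693  307.63905557 331.44784038] [ 1.63892485e+02 -3.76954411e-02  2.18934236e+01]
```

View pics/w1.png

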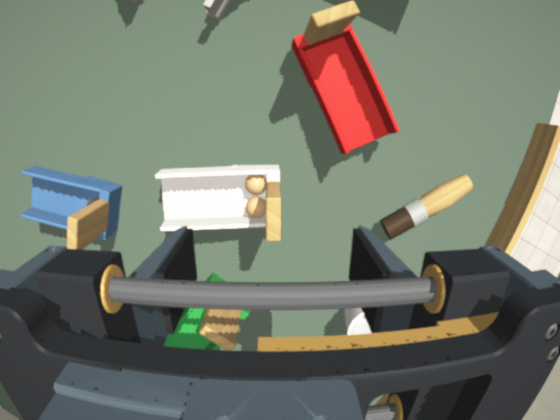

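View pics/t1.png

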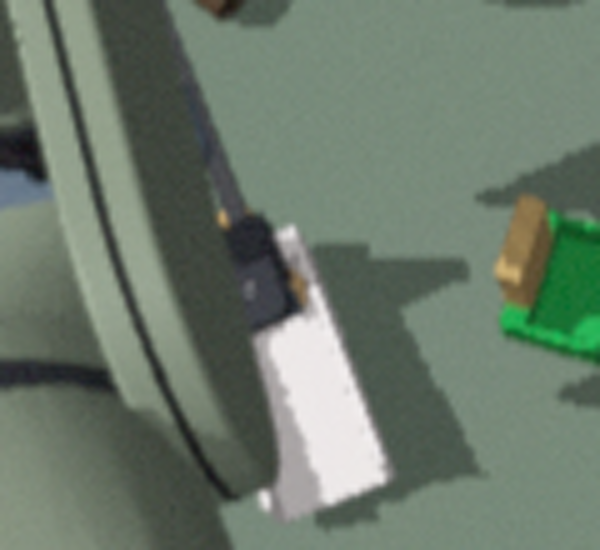

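```bash
cat >> h.py <<'E'
def fproj(f,P):
    P=np.atleast_2d(P); c=(P-np.array(f["origin"]))@Rm(f["orientation"]); K=f["K"]
    r=np.hypot(c[:,0],c[:,1]); th=np.arctan2(r,c[:,2]); return np.c_[K[0,2]+K[0,0]*th*c[:,0]/r,K[1,2]+K[1,1]*th*c[:,1]/r]
def bw(P,x=596.0,y=214.6,yaw=-158.2):
    return np.atleast_2d(P)@Rm([0,0,yaw]).T+[x,y,0]
E
python3 - <<'E'
from h import *
f=env.grab_frame("wrist")
P=[(-56,-18,96),(-56,18,96),(-44,18,96),(-44,-18,96),(-56,28,30),(-56,-28,30)]
im=cv2.resize(f["image"][:,:,::-1],None,fx=4,fy=4,interpolation=cv2.INTER_CUBIC)
for q in fproj(f,bw(P)):
    print(q.round(1)); cv2.circle(im,tuple(int(round((a+.5)*4)) for a in q),3,(255,0,255),-1)
cv2.imwrite("pics/w2.png",im[600:1050,560:1260])
E
```

```text
[280.9 198.3]
[280.5 242.8]
[265.2 242.8]
[264.9 198.2]
[278.8 226.4]
[279.2 170. ]
```

View pics/w2.png

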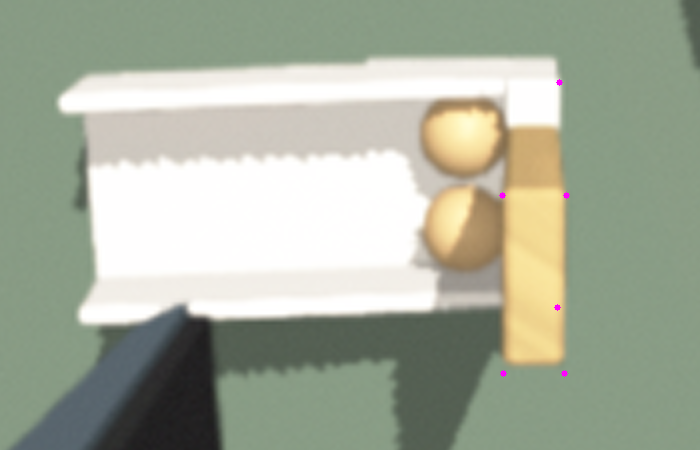

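Wrist view agrees with the fit to within 2 mm: handle top at (273,217), balls at (255,185) and (256,207), and the fingers straddle the handle. Descending now.

Request:
drive_tool(
  series=[
    [0,[0,-1,15],[0,0,0]],
    [0,[0,-1,35],[0,0,0]],
    [0,[0,-1,55],[0,0,0]],
    [0,[0,-1,72],[0,0,0]],
    [0,[0,-1,85],[0,0,0]],
  ],
)

```text
time_s: 2.9
ee_pos: [641.6, 234.0, 73.7]
ee_rot: [-180.0, 0.1, 21.8]
force: [1.2, -0.2, -0.4]
gripper_width: 91.0
```

Request:
drive_tool(
  series=[
    [0,[0,0,8],[0,0,0]],
    [0,[0,0,13],[0,0,0]],
    [0,[0,0,14],[0,0,0]],
    [0.3,[0,0,14],[0,0,0]],
    [0.5,[0,0,14],[0,0,0]],
  ],
  squeeze=10,
)

```text
time_s: 3.4
ee_pos: [642.5, 234.3, 61.8]
ee_rot: [180.0, -0.1, 21.8]
force: [-0.6, 0.3, -0.7]
gripper_width: 78.0
```

```bash
python3 - <<'E'
from p import *
done([0,-1,99],[0,0,0]); st()
f=env.grab_frame("wrist"); crop(f,"w3",130,130,300,220,2.5)
E
```

```text
t 3.4 pos [642.5 234.3  61.8] cmd [642.  234.1  61. ] rpy [ 1.80e+02 -9.00e-02  2.18e+01] cmdrpy [180.    0.   21.8] F [-0.6  0.3 -0.7] w 78.0 q [19.1 34.5 85.6  0.  59.8 -2.7]
```

View pics/w3.png

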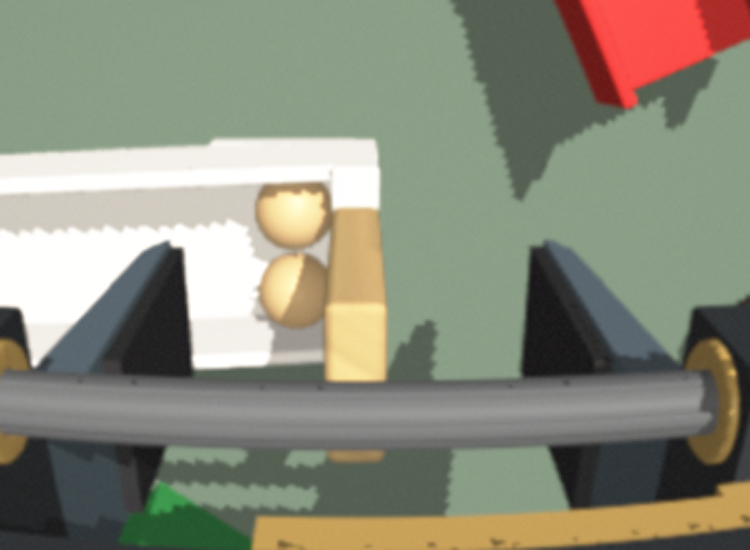

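Handle is centred between the fingers. Closing.

Request:
drive_tool(
  series=[
    [0.7,[0,0,0],[0,0,0]],
    [0.85,[0,0,0],[0,0,0]],
    [1,[0,0,0],[0,0,0]],
    [1,[0,0,0],[0,0,0]],
    [1,[0,0,0],[0,0,0]],
  ],
  squeeze=10,
)

```text
time_s: 3.95
ee_pos: [642.0, 234.1, 61.0]
ee_rot: [-180.0, -0.0, 21.8]
force: [0.1, -0.2, 0.1]
gripper_width: 33.9
```

Request:
drive_tool(
  series=[
    [1,[0,0,0],[0,0,0]],
    [1,[0,0,0],[0,0,0]],
    [1,[0,0,0],[0,0,0]],
    [1,[0,0,-0.5],[0,0,0]],
    [1,[0,0,-1],[0,0,0]],
  ],
  squeeze=50,
)

```text
time_s: 4.45
ee_pos: [641.7, 234.0, 61.4]
ee_rot: [-180.0, 0.1, 21.8]
force: [-0.5, -0.1, -2.2]
gripper_width: 12.1
```

```bash
python3 - <<'E'
from p import *
done([0,0,-1],[0,0,0]); st()
E
```

```text
t 4.45 pos [641.7 234.   61.4] cmd [642.  234.1  62. ] rpy [-1.7999e+02  6.0000e-02  2.1800e+01] cmdrpy [180.    0.   21.8] F [-0.5 -0.1 -2.2] w 12.1 q [19.1 34.5 85.6  0.  60.  -2.7]
```

Request:
drive_tool(
  series=[
    [1,[0,0,-2],[0,0,0]],
    [1,[0,0,-5],[0,0,0]],
    [1,[0,0,-10],[0,-0.03,0]],
    [1,[0,0,-16],[0,-0.06,0]],
    [1,[0,0,-24],[0,-0.09,0]],
  ],
)

```text
time_s: 4.95
ee_pos: [641.9, 234.1, 86.2]
ee_rot: [-180.0, 5.2, 21.8]
force: [0.1, -0.4, -3.2]
gripper_width: 11.4
```

Request:
drive_tool(
  series=[
    [1,[0,0,-10],[0,-0.03,0]],
    [1,[0,0,-20],[0,-0.06,0]],
    [1,[0,0,-30],[0,-0.09,0]],
    [1,[0,0,-38],[0,-0.09,0]],
    [1,[0,0,-42],[0,-0.09,0]],
  ],
)

```text
time_s: 5.45
ee_pos: [646.0, 235.7, 128.6]
ee_rot: [-180.0, 10.2, 21.8]
force: [0.6, 0.5, -2.9]
gripper_width: 12.0
```

```bash
python3 - <<'E'
from p import *
done([0,0,-24],[0,-.09,0]); done([0,0,-42],[0,-.09,0]); st()
f=env.grab_frame("wrist"); crop(f,"w4",130,130,300,220,2.5)
f=env.grab_frame("scene"); cv2.imwrite("pics/s4.png",f["image"][:,:,::-1])
E
```

```text
t 5.45 pos [646.  235.7 128.6] cmd [645.6 235.5 127.8] rpy [-180.    10.2   21.8] cmdrpy [180.    10.31  21.8 ] F [ 0.6  0.5 -2.9] w 12.0 q [19.3 37.2 70.7 -0.4 82.2 -2.4]
```

View pics/w4.png

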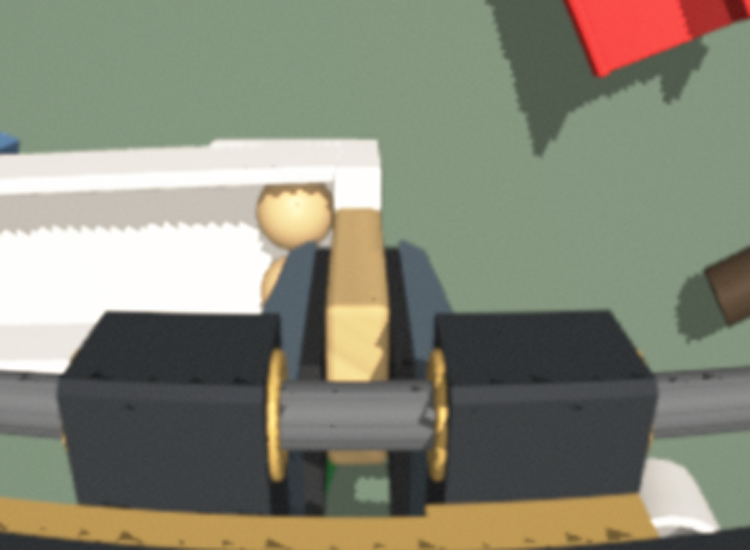

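View pics/s4.png

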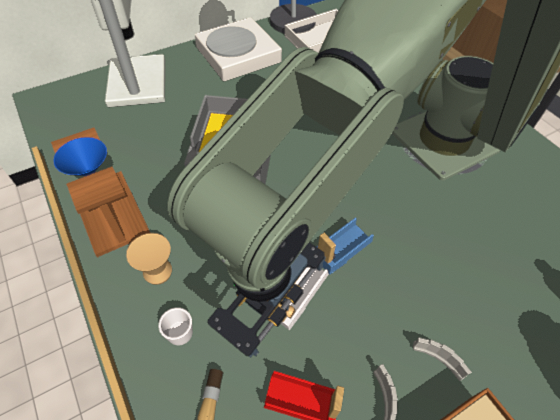

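Boat is held firmly with both balls in it. Before carrying, I'll fit a kinematic model from the recorded joint/TCP pairs to check the pour is reachable, and plan the path.

```bash
cat > kin.py <<'E'
from h import *
from scipy.optimize import least_squares
D=[([66.291,18.352,89.707,0,72.045,-1.147],[220.41,530.52,213.1]),
([46.5,17.8,91.9,0,70.3,-3.7],[380.7,417.3,203.9]),([29.6,23,86.9,0,70.1,-6.2],[528.6,313.8,183.7]),
([19.1,30,78.6,0,71.4,-2.8],[641.8,234,160.4]),([19.1,34.5,85.6,0,59.8,-2.7],[642.5,234.3,61.8]),([19.3,37.2,70.7,-.4,82.2,-2.4],[646,235.7,128.6])]
def fk(q,k,s4=1):
    d1,a1,L2,L3,e,d6,off=k
    rz=lambda a:R.from_euler('z',a,degrees=True).as_matrix(); ry=lambda a:R.from_euler('y',a,degrees=True).as_matrix()
    M=rz(q[0]); p=M@[a1,off,d1]
    M=M@ry(q[1]); p=p+M@[0,0,L2]
    M=M@ry(q[2]); p=p+M@[-e,0,L3]
    M=M@rz(s4*q[3])@ry(q[4]); p=p+M@[0,0,d6]
    M=M@rz(q[5])   # tool z along
    # at start tool x outward with tool down: M x-axis there = ry(180) x=-x => flip
    return p,M@rz(180)
k0=[350,0,350,350,0,250,11]
lo=[100,-1,200,200,-100,150,-30]; hi=[600,1,600,600,100,500,30]
o=least_squares(lambda k:np.concatenate([fk(q,k)[0]-p for q,p in D]+[(np.array(k)-k0)*.003]),k0,bounds=(lo,hi)); K=o.x
if __name__=="__main__":
    print(K.round(1)); print([(fk(q,K)[0]-p).round(1).tolist() for q,p in D])
    for q,p in D[:1]+D[-1:]: print(R.from_matrix(fk(q,K)[1]).as_euler('xyz',degrees=True))
def ik(p,M,q0,s4):
    lo=np.array([-177,-48,12.3,-77,2.9,-146]);hi=np.array([177,115,149.7,257,150,146])
    f=lambda q:np.concatenate([(fk(q,K,s4)[0]-p)/5,R.from_matrix(fk(q,K,s4)[1].T@M).as_rotvec()*57.3/2])
    r=least_squares(f,np.clip(q0,lo+.1,hi-.1),bounds=(lo,hi)); return r.x,r.cost
E
python3 kin.py
cat > path.py <<'E'
from p import *
BIN=np.array([528.2,-171.1,0]); BY=-126.6
# boat in tool: from grasp
Tg=np.array([642.,234.1,61.]); Rg=Rm([180,0,21.8])
Rb0=Rm([0,0,-158.2]); pb0=np.array([595.6,215.6,0])
Rtb=Rg.T@Rb0; ptb=Rg.T@(pb0-Tg)
def tool(lip,th,by=0,F=(BIN,BY)):
    """lip lower edge at (x,by,z) in bin frame, th deg lip-down -> TCP pose"""
    Rb=Rm([0,0,F[1]])@Rm([0,th,0]); pl=F[0]+Rm([0,0,F[1]])@np.array([lip[0],by,lip[1]])
    pb=pl-Rb@np.array([64,0,17]); Rt=Rb@Rtb.T; return pb-Rt@ptb,Rt
W=[((-110,225),-10),((-60,205),-8),((-5,165),0),((0,150),5),((5,128),20),((10,115),30),((15,97),40),((17,90),46)]
E
python3 - <<'E'
from path import *; from kin import *
for s4 in(1,-1):
    q=np.array([19,37,70,0,82,-2.])
    for l,th in W:
        p,M=tool(l,th); q,c=ik(p,M,q,s4); print(s4,l,th,p.round(0),q.round(0),round(c,2))
E
```

```text
[144.3   1.  593.2 416.  -27.4 339.2  11.3]
[[0.1, -0.2, 0.0], [-0.1, 0.2, -0.0], [0.2, -0.4, 0.1], [0.0, 0.2, -0.2], [-0.1, 0.1, -0.2], [0.0, 0.0, 0.3]]
[-1.79997918e+02  1.03979161e-01  6.74380019e+01]
[-179.95889828   10.10742097   21.79294153]
1 (-110, 225) -10 [665.  13. 249.] [  4.  30.  67.  -8.  90. -49.] 0.0
1 (-60, 205) -8 [635. -27. 233.] [ -0.  26.  75.  -6.  83. -52.] 0.0
1 (-5, 165) 0 [599. -76. 209.] [ -8.  21.  86.  -0.  73. -62.] 0.0
1 (0, 150) 5 [594. -83. 204.] [-12.  20.  89.   5.  69. -67.] 0.0
1 (5, 128) 20 [ 580. -101.  208.] [-22.  17.  96.  22.  64. -84.] 0.0
1 (10, 115) 30 [ 568. -118.  210.] [-30.  17. 100.  34.  64. -98.] 0.0
1 (15, 97) 40 [ 554. -136.  204.] [ -37.   18.  104.   44.   67. -112.] 0.0
1 (17, 90) 46 [ 546. -147.  203.] [ -42.   20.  105.   50.   70. -120.] 0.0
-1 (-110, 225) -10 [665.  13. 249.] [  4.  30.  67.   8.  90. -49.] 0.0
-1 (-60, 205) -8 [635. -27. 233.] [ -0.  26.  75.   6.  83. -52.] 0.0
-1 (-5, 165) 0 [599. -76. 209.] [ -8.  21.  86.   0.  73. -62.] 0.0
-1 (0, 150) 5 [594. -83. 204.] [-12.  20.  89.  -5.  69. -67.] 0.0
-1 (5, 128) 20 [ 580. -101.  208.] [-22.  17.  96. -22.  64. -84.] 0.0
-1 (10, 115) 30 [ 568. -118.  210.] [-30.  17. 100. -34.  64. -98.] 0.0
-1 (15, 97) 40 [ 554. -136.  204.] [ -37.   18.  104.  -44.   67. -112.] 0.0
-1 (17, 90) 46 [ 546. -147.  203.] [ -42.   20.  105.  -50.   70. -120.] 0.0
```

```bash
cat >> path.py <<'E'
from scipy.spatial.transform import Slerp
def seg(tp,tR,fr):
    p,M=load(); S=Slerp([0,1],R.from_matrix([M,tR]))
    for f in fr: show(p+(tp-p)*f,S(f).as_matrix(),f"{f:.2f}")
E
python3 - <<'E'
from path import *
p,M=tool((-110,225),-10)
p0,M0=load()
print("lift");show(p0+[0,0,60],M0)
save(p0+[0,0,60],M0); seg(p,M,[.03,.1,.19,.28,.37,.46,.55,.64,.73,.82,.9,.96,1]); save(p0,M0)
E
```

```text
lift
 [-10.7   0.  -59. ] [0. 0. 0.]
0.03 [-2.2  6.4 -1.4] [-0.0029  0.0002 -0.0163]
0.10 [-7.4 21.4 -4.8] [-0.0097  0.0005 -0.0543]
0.19 [-14.1  40.6  -9.2] [-0.0185  0.001  -0.1031]
0.28 [-20.7  59.8 -13.5] [-0.0272  0.0015 -0.152 ]
0.37 [-27.4  79.  -17.9] [-0.036   0.002  -0.2009]
0.46 [-34.   98.2 -22.2] [-0.0447  0.0025 -0.2497]
0.55 [-40.7 117.5 -26.5] [-0.0535  0.0029 -0.2986]
0.64 [-47.4 136.7 -30.9] [-0.0622  0.0034 -0.3474]
0.73 [-54.  155.9 -35.2] [-0.071   0.0039 -0.3963]
0.82 [-60.7 175.1 -39.6] [-0.0797  0.0044 -0.4452]
0.90 [-66.6 192.2 -43.4] [-0.0875  0.0048 -0.4886]
0.96 [-71.  205.  -46.3] [-0.0934  0.0051 -0.5212]
1.00 [-74.  213.5 -48.3] [-0.0973  0.0053 -0.5429]
```

Request:
drive_tool(
  series=[
    [1,[-1.5,0,-8],[0,0,0]],
    [1,[-4,0,-22],[0,0,0]],
    [1,[-7,0,-38],[0,0,0]],
    [1,[-9.5,0,-52],[0,0,0]],
    [1,[-10.7,0,-59],[0,0,0]],
  ],
)

```text
time_s: 6.05
ee_pos: [646.2, 235.7, 190.3]
ee_rot: [180.0, 10.1, 21.8]
force: [0.8, -1.2, -2.2]
gripper_width: 11.6
```

Request:
drive_tool(
  series=[
    [1,[-2,6,-1.5],[-0.003,0,-0.016]],
    [1,[-7.4,21.4,-4.8],[-0.01,0,-0.054]],
    [1,[-14,40.6,-9.2],[-0.018,0.001,-0.103]],
    [1,[-20.7,59.8,-13.5],[-0.027,0.001,-0.152]],
    [1,[-27.4,79,-17.9],[-0.036,0.002,-0.2]],
  ],
)

```text
time_s: 6.55
ee_pos: [652.5, 152.1, 209.6]
ee_rot: [-180.0, 10.3, 33.6]
force: [-0.0, -0.3, -1.7]
gripper_width: 11.8
```

```bash
python3 - <<'E'
from path import *
done([-10.7,0,-59],[0,0,0]); done([-27.4,79,-17.9],[-.036,.002,-.2]); st()
p,M=tool((-110,225),-10); seg(p,M,np.arange(1,11)/10)
E
```

```text
t 6.55 pos [652.5 152.1 209.6] cmd [652.9 153.3 210.3] rpy [-179.96   10.3    33.6 ] cmdrpy [-179.99   10.2    33.45] F [-0.  -0.3 -1.7] w 11.8 q [ 13.8  32.8  67.3  -3.4  89.6 -19.4]
0.10 [-7.2 12.4 -2.6] [-0.0061  0.0003 -0.0343]
0.20 [-14.5  24.7  -5.2] [-0.0122  0.0007 -0.0686]
0.30 [-21.7  37.1  -7.8] [-0.0184  0.001  -0.1029]
0.40 [-29.   49.4 -10.3] [-0.0245  0.0013 -0.1371]
0.50 [-36.2  61.8 -12.9] [-0.0306  0.0017 -0.1714]
0.60 [-43.5  74.2 -15.5] [-0.0367  0.002  -0.2057]
0.70 [-50.7  86.5 -18.1] [-0.0429  0.0024 -0.24  ]
0.80 [-58.   98.9 -20.7] [-0.049   0.0027 -0.2743]
0.90 [-65.2 111.3 -23.3] [-0.0551  0.003  -0.3086]
1.00 [-72.5 123.6 -25.9] [-0.0612  0.0034 -0.3429]
```

Request:
drive_tool(
  series=[
    [1,[-9,15.5,-3.2],[-0.008,0,-0.043]],
    [1,[-19,32,-6.8],[-0.016,0.001,-0.09]],
    [1,[-29,49.4,-10.3],[-0.0245,0.001,-0.137]],
    [1,[-39,66,-13.9],[-0.033,0.002,-0.183]],
    [1,[-48,82,-17.1],[-0.041,0.002,-0.227]],
  ],
)

```text
time_s: 7.05
ee_pos: [660.6, 59.2, 235.1]
ee_rot: [-179.9, 10.2, 46.8]
force: [0.0, 0.8, -2.7]
gripper_width: 11.8
```

```bash
python3 - <<'E'
from path import *
done([-48,82,-17.1],[-.041,.002,-.227]); st()
p,M=tool((-110,225),-10); seg(p,M,[.3,.6,.85,1])
E
```

```text
t 7.05 pos [660.6  59.2 235.1] cmd [661.2  60.6 235.6] rpy [-179.94   10.16   46.79] cmdrpy [179.99  10.08  46.66] F [ 0.   0.8 -2.7] w 11.8 q [  7.4  30.4  67.9  -6.4  89.6 -38.9]
0.30 [-10.   10.6  -2.2] [-0.0061  0.0004 -0.0348]
0.60 [-19.9  21.2  -4.3] [-0.0122  0.0009 -0.0695]
0.85 [-28.3  30.1  -6.1] [-0.0173  0.0012 -0.0985]
1.00 [-33.2  35.4  -7.2] [-0.0203  0.0014 -0.1159]
```

Request:
drive_tool(
  series=[
    [1,[-10,10.6,-2.2],[-0.006,0,-0.035]],
    [1,[-20,21.2,-4.3],[-0.012,0.001,-0.07]],
    [1,[-28.3,30,-6.1],[-0.017,0.001,-0.0985]],
    [1,[-33.2,35.4,-7.2],[-0.02,0.001,-0.116]],
    [1,[-33.2,35.4,-7.2],[-0.02,0.001,-0.116]],
  ],
)

```text
time_s: 7.55
ee_pos: [665.1, 12.4, 248.3]
ee_rot: [-180.0, 10.0, 53.4]
force: [-0.6, 0.9, -2.5]
gripper_width: 11.5
```

```bash
python3 - <<'E'
from path import *
import pickle
done([-33.2,35.4,-7.2],[-.02,.001,-.116]); st()
fr={n:env.grab_frame(n) for n in("scene","top","wrist")}
pickle.dump(fr,open("f5.pkl","wb"))
for n,f in fr.items(): cv2.imwrite(f"pics/{n}5.png",f["image"][:,:,::-1])
p,M=tool((-60,205),-8); show(p,M)
E
```

```text
t 7.55 pos [665.1  12.4 248.3] cmd [665.3  13.4 248.5] rpy [-179.96   10.05   53.35] cmdrpy [-179.98   10.02   53.41] F [-0.6  0.9 -2.5] w 11.5 q [  3.9  29.6  67.5  -7.6  89.5 -49. ]
 [-47.4  -0.   24.4] [-0.0003  0.0353  0.0001]
```

View pics/scene5.png

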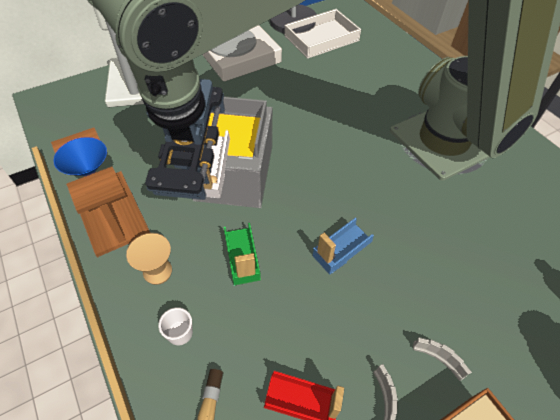

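View pics/top5.png

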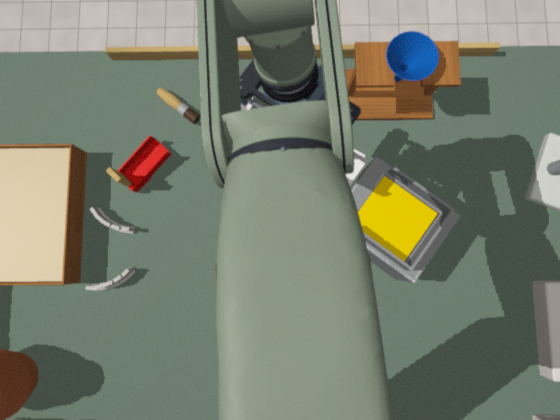

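View pics/wrist5.png

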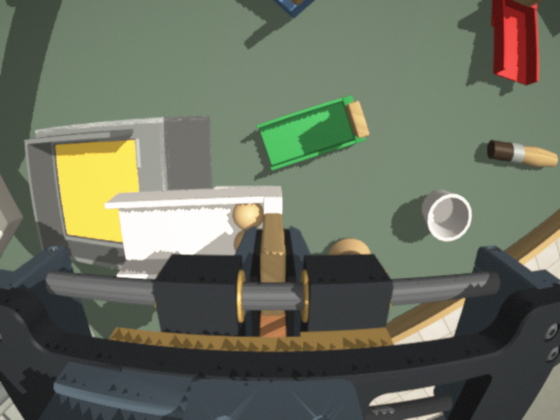

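```bash
python3 - <<'E'
from path import *
import pickle
f=pickle.load(open("f5.pkl","rb"))["wrist"]
im=cv2.resize(f["image"][:,:,::-1],None,fx=3,fy=3,interpolation=cv2.INTER_CUBIC)
def dr(P,c):
    for q in fproj(f,P): cv2.circle(im,tuple(int(round((a+.5)*3)) for a in q),4,c,-1)
Bw=lambda P:np.array(P,float)@Rm([0,0,BY]).T+BIN
dr(Bw([(-100,80,130),(-100,-80,130),(-64,58,130),(-64,-58,130),(62,58,130),(62,-58,130),(-100,-80,0)]),(255,0,255))
s=env.state(); Rt=Rm(s["ee_rot"]); Rb=Rt@Rtb; pb=s["ee_pos"]+Rt@ptb
dr(np.array([(64,28,30),(64,-28,30),(64,0,17),(-56,-28,30),(-56,28,30)])@Rb.T+pb,(0,255,0))
cv2.imwrite("pics/w6.png",im[320:920,40:840])
E
```

```text
(no output)
```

View pics/w6.png

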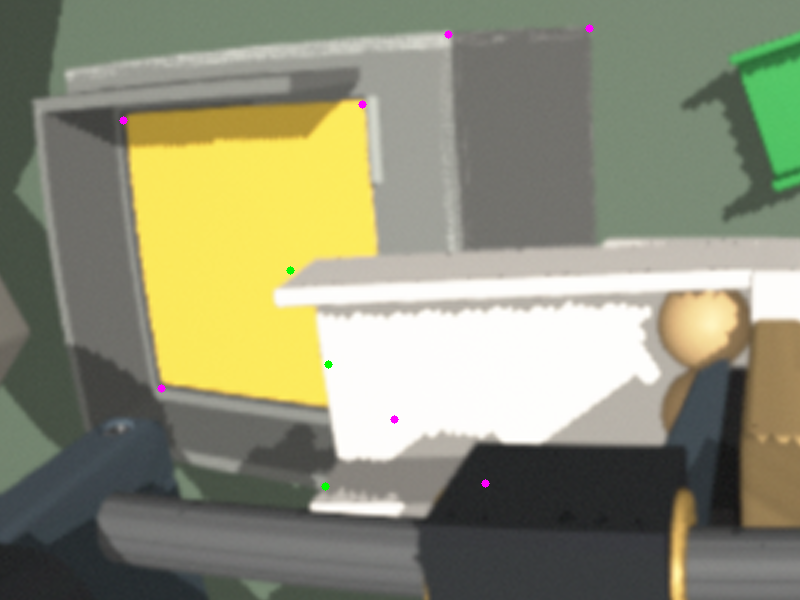

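Bin and boat models line up to a few mm (lip about 4 mm towards +y; I'll compensate by 3 mm). Next, generate the entry and pour rows.

```bash
cat >> path.py <<'E'
def rows(kf,by=-3):
    for l,th in kf:
        p,M=tool(l,th,by); show(p,M,f"{l}{th}")
E
python3 - <<'E'
from path import *
rows([((-105,223),-10),((-92,217),-10),((-77,210),-9),((-61,202),-8),((-45,193),-7)])
p,M=tool((-45,193),-7,-3); save(p,M)
print();rows([((-31,184),-5),((-18,175),-3),((-8,167),0),((-2,160),2),((0,156),3)])
E
rm -f x; python3 - <<'E'
E
python3 - <<'E'
from path import *
# restore true cmd
import json
E
cat cmd.json | head -c 200
```

```text
(-105, 223)-10 [-4.6 -3.   2.8] [-0.0003  0.0004  0.0001]
(-92, 217)-10 [-16.4  -3.   11. ] [-0.0003  0.0004  0.0001]
(-77, 210)-9 [-30.7  -3.   18.5] [-0.0003  0.0179  0.0001]
(-61, 202)-8 [-45.9  -3.   27.2] [-0.0003  0.0353  0.0001]
(-45, 193)-7 [-60.9  -3.   36.9] [-0.0003  0.0528  0.0001]

(-31, 184)-5 [-14.4   0.    6.7] [ 0.      0.0349 -0.    ]
(-18, 175)-3 [-28.    0.   13.3] [0.     0.0698 0.    ]
(-8, 167)0 [-39.8   0.   16.8] [ 0.      0.1222 -0.    ]
(-2, 160)2 [-46.9   0.   20.7] [ 0.      0.1571 -0.    ]
(0, 156)3 [-49.5   0.   23.1] [0.     0.1745 0.    ]
{"p": [623.2971346789449, -38.11131549870563, 222.78476948505374], "R": [[0.5917807051599505, 0.8028174751911143, -0.07266153403387562], [0.7968333954713431, -0.5962248749656158, -0.09783883857571948]
```

Request:
drive_tool(
  series=[
    [1,[-4.6,-0.6,2.8],[0,0,0]],
    [1,[-16.4,-1.5,11],[0,0,0]],
    [1,[-30.7,-2.5,18.5],[0,0.018,0]],
    [1,[-45.9,-3,27.2],[0,0.035,0]],
    [1,[-60.9,-3,36.9],[0,0.053,0]],
  ],
)

```text
time_s: 8.2
ee_pos: [622.6, -38.1, 222.3]
ee_rot: [-180.0, 7.0, 53.5]
force: [0.7, -0.4, -2.3]
gripper_width: 11.5
```

Request:
drive_tool(
  series=[
    [1,[-14,0,6.7],[0,0.03,0]],
    [1,[-27,0,13],[0,0.06,0]],
    [1,[-38,0,17.5],[0,0.1,0]],
    [1,[-46,0,21],[0,0.13,0]],
    [1,[-49.5,0,23.1],[0,0.14,0]],
  ],
)

```text
time_s: 8.7
ee_pos: [591.0, -80.6, 205.6]
ee_rot: [-179.9, -1.0, 53.4]
force: [0.1, 0.4, -2.9]
gripper_width: 11.9
```

```bash
python3 - <<'E'
from path import *
done([-49.5,0,23.1],[0,.14,0]); st()
s=env.state(); Rt=Rm(s["ee_rot"]); Rb=Rt@Rtb; pb=s["ee_pos"]+Rt@ptb
print("lip in bin",Rm([0,0,BY]).T@(pb+Rb@[64,0,17]-BIN))
f=env.grab_frame("wrist"); cv2.imwrite("pics/w7.png",f["image"][:,:,::-1])
f=env.grab_frame("scene"); crop(f,"s7",120,60,200,150,4)
E
```

```text
t 8.7 pos [591.  -80.6 205.6] cmd [592.3 -79.8 205.9] rpy [-179.93   -1.01   53.35] cmdrpy [180.    -1.02  53.4 ] F [ 0.1  0.4 -2.9] w 11.9 q [ -9.4  20.3  87.9   1.   71.4 -63. ]
lip in bin [  3.06877498  -3.76116823 159.62241878]
```

View pics/w7.png

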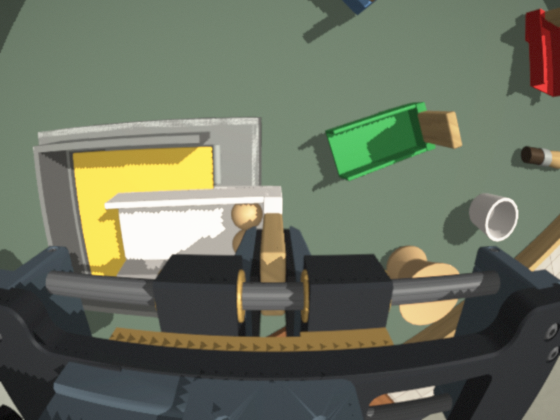

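View pics/s7.png

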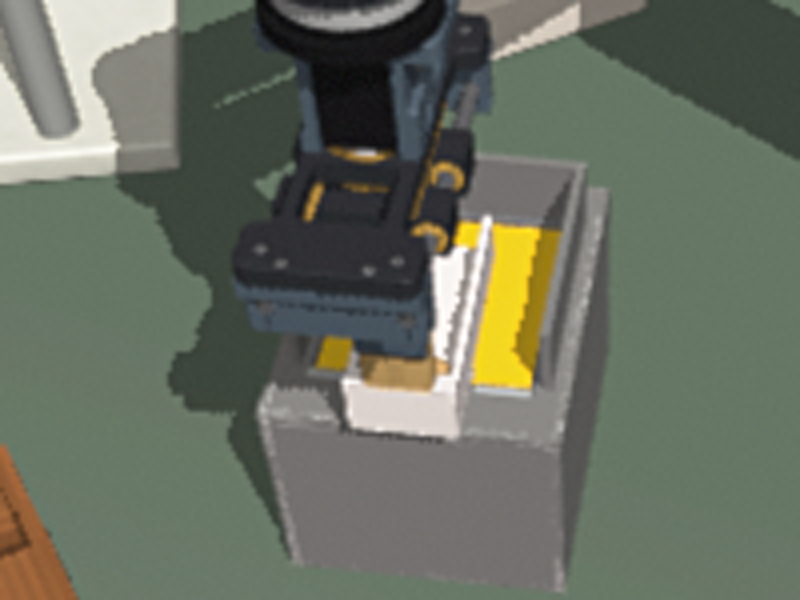

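```bash
python3 - <<'E'
from path import *
c=load()
rows([((2,152),6),((5,142),12),((8,132),18),((10,124),24),((12,116),30)])
p,M=tool((12,116),30,-3); save(p,M)
print();rows([((14,108),35),((16,101),40),((17,95),44),((18,91),46),((18,91),46)])
save(*c)
E
```

```text
(2, 152)6 [-4.8  0.  -1.9] [ 0.      0.0869 -0.    ]
(5, 142)12 [-14.2   0.   -3.1] [ 0.      0.1916 -0.    ]
(8, 132)18 [-24.7   0.   -3.6] [0.     0.2963 0.    ]
(10, 124)24 [-35.2   0.   -5.3] [0.     0.4011 0.    ]
(12, 116)30 [-46.7   0.   -6. ] [0.     0.5058 0.    ]

(14, 108)35 [-10.   -0.   -3.8] [0.     0.0873 0.    ]
(16, 101)40 [-20.3  -0.   -8.1] [ 0.      0.1745 -0.    ]
(17, 95)44 [-28.9   0.  -10.6] [0.     0.2443 0.    ]
(18, 91)46 [-34.2  -0.  -11.1] [0.     0.2793 0.    ]
(18, 91)46 [-34.2  -0.  -11.1] [0.     0.2793 0.    ]
```

Request:
drive_tool(
  series=[
    [1,[-4.8,0,-1.9],[0,0.087,0]],
    [1,[-14.2,0,-3.1],[0,0.192,0]],
    [1,[-24.7,0,-3.6],[0,0.296,0]],
    [1,[-35.2,0,-5.3],[0,0.401,0]],
    [1,[-46.7,0,-6],[0,0.506,0]],
  ],
)

```text
time_s: 9.3
ee_pos: [565.2, -117.1, 212.3]
ee_rot: [179.8, -30.3, 53.6]
force: [-0.3, 0.7, -1.4]
gripper_width: 11.6
```

Request:
drive_tool(
  series=[
    [1,[-10,0,-3.8],[0,0.087,0]],
    [1,[-20.3,0,-8.1],[0,0.175,0]],
    [1,[-28.9,0,-10.6],[0,0.244,0]],
    [1,[-34.2,0,-11.1],[0,0.279,0]],
    [1,[-34.2,0,-11.1],[0,0.279,0]],
  ],
)

```text
time_s: 9.8
ee_pos: [543.3, -146.8, 202.2]
ee_rot: [-179.9, -45.9, 53.2]
force: [-0.3, -1.0, -0.8]
gripper_width: 11.8
```

```bash
python3 - <<'E'
from path import *
done([-46.7,0,-6],[0,.506,0]);done([-34.2,0,-11.1],[0,.279,0]); st()
f=env.grab_frame("wrist"); cv2.imwrite("pics/w8.png",f["image"][:,:,::-1])
f=env.grab_frame("scene"); crop(f,"s8",120,60,200,150,4)
f=env.grab_frame("top"); crop(f,"t8",280,120,200,150,4)
E
```

```text
t 9.8 pos [ 543.3 -146.8  202.2] cmd [ 543.5 -145.6  203.6] rpy [-179.86  -45.91   53.24] cmdrpy [180.  -46.   53.4] F [-0.3 -1.  -0.8] w 11.8 q [ -41.7   19.7  105.7   49.8   69.5 -119.7]
```

View pics/w8.png

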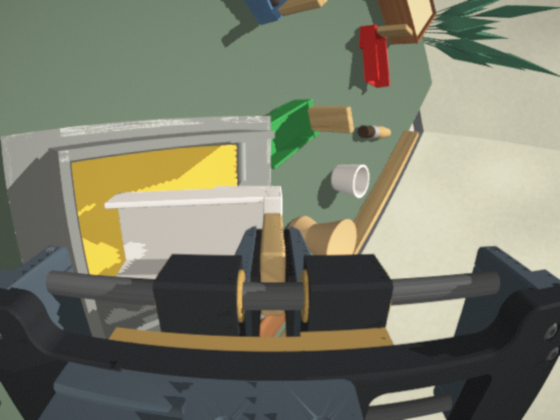

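View pics/s8.png

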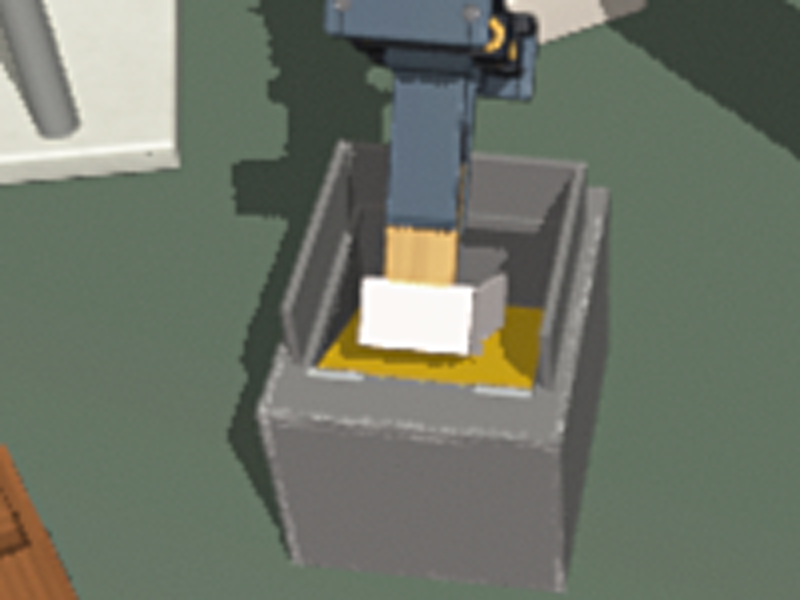

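View pics/t8.png

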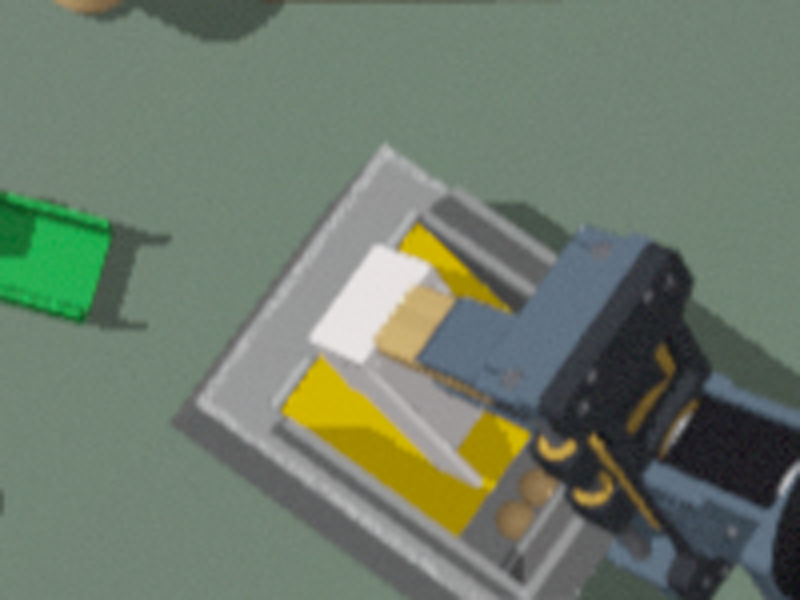

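Top view: flap open, both balls visible in the gap beyond the flap at crop (540,487) and (517,520). Wait half a second and check they're at rest on the box floor.

Request:
drive_tool(
  series=[
    [1,[0,0,0],[0,0,0]],
    [1,[0,0,0],[0,0,0]],
    [1,[0,0,0],[0,0,0]],
    [1,[0,0,0],[0,0,0]],
    [1,[0,0,0],[0,0,0]],
  ],
)

```text
time_s: 10.45
ee_pos: [543.8, -145.4, 203.8]
ee_rot: [180.0, -46.0, 53.4]
force: [0.1, -0.5, -0.2]
gripper_width: 11.7
```

```bash
python3 - <<'E'
from path import *
st()
f=env.grab_frame("top"); crop(f,"t9",370,200,80,60,10)
for u,v in((540,487),(517,520)):
    for z in (15,80): print(z,(Rm([0,0,BY]).T@(onz(f,280+u/4,120+v/4,z)-BIN)).round(0))
E
```

```text
t 10.45 pos [ 543.8 -145.4  203.8] cmd [ 543.5 -145.6  203.6] rpy [179.99 -46.05  53.42] cmdrpy [180.  -46.   53.4] F [ 0.1 -0.5 -0.2] w 11.7 q [ -41.6   19.6  105.7   49.9   69.6 -119.7]
15 [84. 10. 15.]
80 [69. -4. 80.]
15 [ 84. -12.  15.]
80 [ 69. -25.  80.]
```

View pics/t9.png

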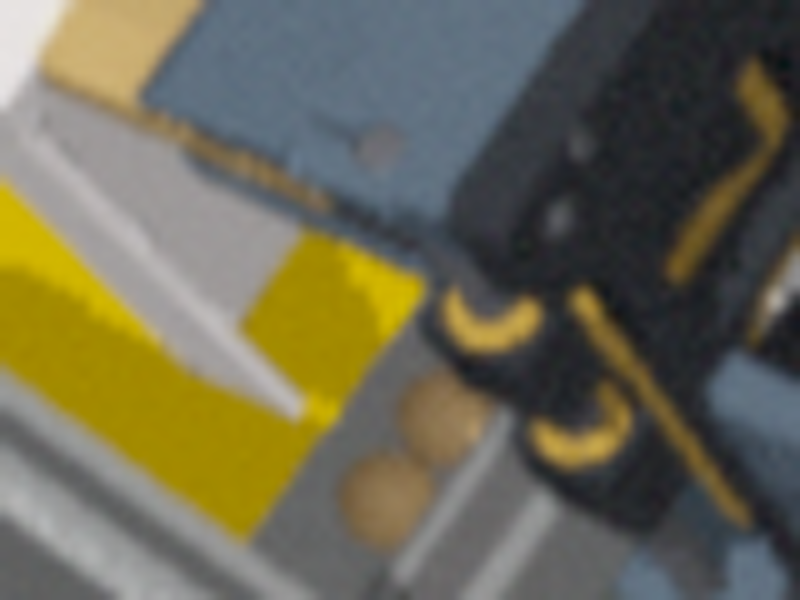

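Balls are at rest at bin (84,10) and (84,−12); their apparent size of about 9.3 px fits the box floor. Drawing out along the reversed path.

```bash
python3 - <<'E'
from path import *
c=load()
rows([((16,101),42),((13,111),36),((10,122),28),((7,135),20),((3,150),12)])
p,M=tool((3,150),12,-3); save(p,M)
print();rows([((-5,165),5),((-25,185),0),((-50,205),0),((-80,220),0),((-105,225),0)])
p,M=tool((-105,225),0,-3); save(p,M)
save(*c)
E
```

```text
(16, 101)42 [11.3  0.   2.5] [ 0.     -0.0698  0.    ]
(13, 111)36 [23.7  0.  10.1] [ 0.     -0.1745  0.    ]
(10, 122)28 [35.8  0.  21.6] [ 0.     -0.3141  0.    ]
(7, 135)20 [47.   0.  31.7] [ 0.     -0.4538  0.    ]
(3, 150)12 [57.9  0.  41. ] [ 0.     -0.5934  0.    ]

(-5, 165)5 [15.5  0.   1.2] [-0.     -0.1222 -0.    ]
(-25, 185)0 [41.3  0.  -3.8] [-0.     -0.2094  0.    ]
(-50, 205)0 [ 69.9  -0.  -18.1] [-0.     -0.2094  0.    ]
(-80, 220)0 [102.4   0.  -26.6] [-0.     -0.2094  0.    ]
(-105, 225)0 [127.9  -0.  -26.3] [-0.     -0.2094  0.    ]
```

Request:
drive_tool(
  series=[
    [1,[11.3,0,2.5],[0,-0.07,0]],
    [1,[23.7,0,10.1],[0,-0.175,0]],
    [1,[35.8,0,21.6],[0,-0.314,0]],
    [1,[47,0,31.7],[0,-0.454,0]],
    [1,[57.9,0,41],[0,-0.593,0]],
  ],
)

```text
time_s: 11.0
ee_pos: [584.7, -89.1, 217.4]
ee_rot: [-180.0, -11.7, 53.3]
force: [-0.7, -0.2, -2.8]
gripper_width: 11.9
```

Request:
drive_tool(
  series=[
    [1,[15.5,0,1.2],[0,-0.122,0]],
    [1,[41.3,0,-3.8],[0,-0.209,0]],
    [1,[69.9,0,-18],[0,-0.209,0]],
    [1,[102.4,0,-26.6],[0,-0.209,0]],
    [1,[127.9,0,-26.3],[0,-0.209,0]],
  ],
)

```text
time_s: 11.5
ee_pos: [657.1, 8.6, 270.2]
ee_rot: [-179.9, -0.1, 53.4]
force: [0.2, -0.9, -2.5]
gripper_width: 11.7
```

```bash
python3 - <<'E'
from path import *
done([57.9,0,41],[0,-.593,0]); done([127.9,0,-26.3],[0,-.209,0]); st()
f=env.grab_frame("scene"); cv2.imwrite("pics/s10.png",f["image"][:,:,::-1])
f=env.grab_frame("wrist"); cv2.imwrite("pics/w10.png",f["image"][:,:,::-1])
E
```

```text
t 11.5 pos [657.1   8.6 270.2] cmd [656.3   6.4 269.1] rpy [-1.7995e+02 -1.5000e-01  5.3450e+01] cmdrpy [ 1.80e+02 -5.00e-02  5.34e+01] F [ 0.2 -0.9 -2.5] w 11.7 q [ -0.3  24.5  72.1   0.1  83.4 -53.8]
```

View pics/s10.png

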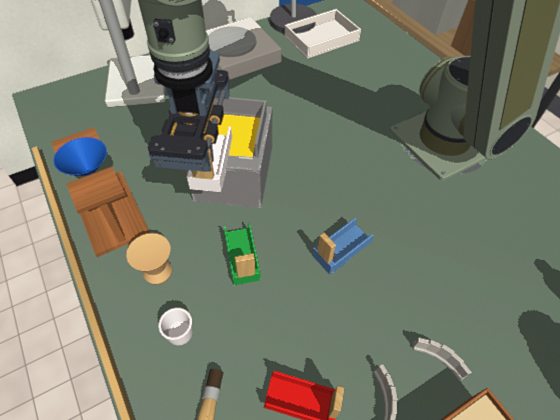

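View pics/w10.png

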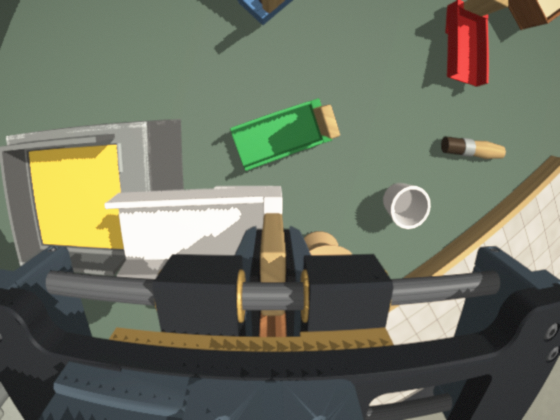

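Boat is empty and the flap looks shut. Returning the boat to its original clear spot.

```bash
python3 - <<'E'
from path import *
c=load()
T=np.array([642,234.1,140.]);M=Rm([180,0,21.8])
seg(T,M,[.05,.15,.28,.41,.54])
p=c[0]+(T-c[0])*.54; S=Slerp([0,1],R.from_matrix([c[1],M])); save(p,S(.54).as_matrix())
print();seg(T,M,[.28,.56,.8,.95,1])
save(*c)
E
```

```text
0.05 [ 8.7 -7.4  6.5] [-0.     -0.      0.0276]
0.15 [ 26.1 -22.1  19.4] [-0.     -0.0001  0.0827]
0.28 [ 48.8 -41.2  36.2] [-1.000e-04 -2.000e-04  1.544e-01]
0.41 [ 71.4 -60.4  53. ] [-1.000e-04 -3.000e-04  2.261e-01]
0.54 [ 94.  -79.5  69.8] [-1.000e-04 -4.000e-04  2.978e-01]

0.28 [ 15.9 -24.7  16.6] [-0.     -0.0001  0.071 ]
0.56 [ 31.8 -49.4  33.3] [-1.000e-04 -2.000e-04  1.421e-01]
0.80 [ 45.4 -70.6  47.5] [-1.00e-04 -3.00e-04  2.03e-01]
0.95 [ 53.9 -83.9  56.4] [-1.00e-04 -4.00e-04  2.41e-01]
1.00 [ 56.7 -88.3  59.4] [-1.000e-04 -4.000e-04  2.537e-01]
```

Request:
drive_tool(
  series=[
    [1,[8.7,-7.4,4],[0,0,0.028]],
    [1,[26,-22,16],[0,0,0.083]],
    [1,[48.8,-41.2,34],[0,0,0.154]],
    [1,[71.4,-60.4,52],[0,0,0.226]],
    [1,[94,-79.5,69.8],[0,0,0.298]],
  ],
)

```text
time_s: 12.1
ee_pos: [647.1, 129.6, 197.8]
ee_rot: [-179.8, 0.1, 36.1]
force: [1.0, 0.2, -1.7]
gripper_width: 11.7
```

Request:
drive_tool(
  series=[
    [1,[15.9,-24.7,16.6],[0,0,0.071]],
    [1,[31.8,-49.4,33.3],[0,0,0.142]],
    [1,[45.4,-70.6,47.5],[0,0,0.203]],
    [1,[53.9,-83.9,56.4],[0,0,0.241]],
    [1,[56.7,-88.3,59.4],[0,0,0.2537]],
  ],
)

```text
time_s: 12.6
ee_pos: [639.9, 234.8, 137.7]
ee_rot: [-179.9, 0.3, 21.8]
force: [-0.7, -0.6, -2.1]
gripper_width: 12.1
```

```bash
python3 - <<'E'
from path import *
done([94,-79.5,69.8],[0,0,.298]); done([56.7,-88.3,59.4],[0,0,.2537]); st()
show([642,234.1,66],Rm([180,0,21.8]))
t=env.grab_frame("top"); crop(t,"t11",150,100,320,190,2.5)
E
```

```text
t 12.6 pos [639.9 234.8 137.7] cmd [642.  234.1 140. ] rpy [-179.89    0.26   21.83] cmdrpy [-1.7998e+02 -4.0000e-02  2.1790e+01] F [-0.7 -0.6 -2.1] w 12.1 q [19.1 30.9 80.4  0.1 69.  -2.7]
 [-0. -0. 74.] [-0.0004 -0.0007 -0.0002]
```

View pics/t11.png

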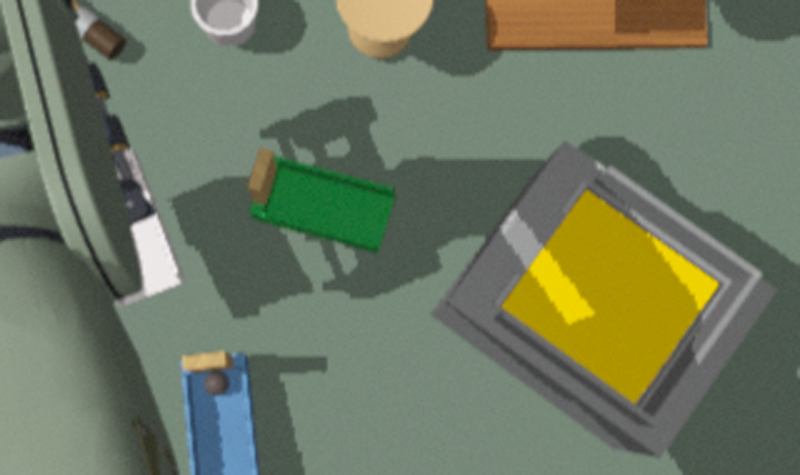

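Flap is shut and the landing spot is free. Lowering gently.

Request:
drive_tool(
  series=[
    [1,[0,0,12],[0,0,0]],
    [1,[0,0,28],[0,0,0]],
    [1,[0,0,44],[0,0,0]],
    [1,[0,0,57],[0,0,0]],
    [1,[0,0,66],[0,0,0]],
  ],
)

```text
time_s: 13.15
ee_pos: [641.7, 232.9, 72.9]
ee_rot: [-180.0, 0.0, 21.7]
force: [-0.1, -0.7, -2.3]
gripper_width: 11.9
```

Request:
drive_tool(
  series=[
    [1,[0,0,4],[0,0,0]],
    [1,[0,0,7],[0,0,0]],
    [1,[0,0,9],[0,0,0]],
    [1,[0,0,11],[0,0,0]],
    [1,[0,0,12],[0,0,0]],
  ],
)

```text
time_s: 13.65
ee_pos: [642.2, 234.3, 62.3]
ee_rot: [-180.0, -0.1, 21.8]
force: [0.1, 0.0, -0.9]
gripper_width: 11.6
```

Request:
drive_tool(
  series=[
    [1,[0,0,0.5],[0,0,0]],
    [1,[0,0,1],[0,0,0]],
    [1,[0,0,1],[0,0,0]],
    [1,[0,0,1],[0,0,0]],
    [1,[0,0,1],[0,0,0]],
  ],
)

```text
time_s: 14.15
ee_pos: [642.1, 234.2, 61.2]
ee_rot: [-179.9, -0.1, 21.8]
force: [-0.5, 0.0, -2.5]
gripper_width: 11.5
```

```bash
python3 - <<'E'
from path import *
done([0,0,79],[0,0,0]); st()
f=env.grab_frame("wrist"); crop(f,"w12",130,130,300,220,2.5)
E
```

```text
t 14.15 pos [642.1 234.2  61.2] cmd [642.  234.1  61. ] rpy [-1.7995e+02 -5.0000e-02  2.1790e+01] cmdrpy [-1.7998e+02 -4.0000e-02  2.1790e+01] F [-0.5  0.  -2.5] w 11.5 q [19.1 34.5 85.7  0.1 59.8 -2.8]
```

View pics/w12.png

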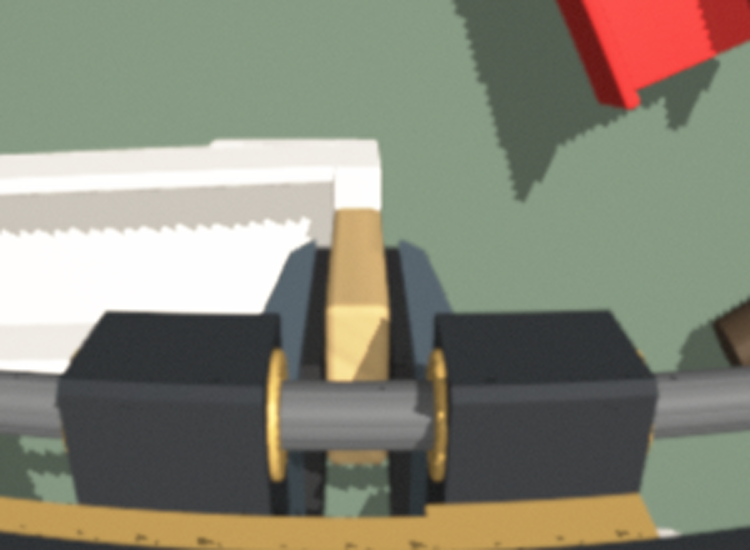

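Force still shows the boat's weight, so I'll lower a little further until it unloads.

Request:
drive_tool(
  series=[
    [1,[0,0,0.3],[0,0,0]],
    [1,[0,0,0.6],[0,0,0]],
    [1,[0,0,0.9],[0,0,0]],
    [1,[0,0,1],[0,0,0]],
    [1,[0,0,1],[0,0,0]],
  ],
)

```text
time_s: 14.7
ee_pos: [642.2, 234.3, 60.9]
ee_rot: [-180.0, -0.1, 21.8]
force: [-2.0, 0.5, 3.9]
gripper_width: 11.7
```

```bash
python3 - <<'E'
from path import *
done([0,0,1],[0,0,0]); st()
E
```

```text
t 14.7 pos [642.2 234.3  60.9] cmd [642.  234.1  60. ] rpy [-1.7995e+02 -8.0000e-02  2.1800e+01] cmdrpy [-1.7998e+02 -4.0000e-02  2.1790e+01] F [-2.   0.5  3.9] w 11.7 q [19.1 34.5 85.7  0.1 59.7 -2.8]
```

Seated on the bench. Easing the grip, then opening.

Request:
drive_tool(
  series=[
    [1,[0,0,-0.4],[0,0,0]],
    [1,[0,0,-0.5],[0,0,0]],
    [1,[0,0,-0.5],[0,0,0]],
    [1,[0,0,-0.5],[0,0,0]],
    [0.8,[0,0,-0.5],[0,0,0]],
  ],
  squeeze=5,
)

```text
time_s: 15.2
ee_pos: [642.2, 234.2, 60.3]
ee_rot: [-180.0, -0.1, 21.8]
force: [-0.1, 0.2, -0.3]
gripper_width: 17.1
```

Request:
drive_tool(
  series=[
    [0.7,[0,0,0],[0,0,0]],
    [0.5,[0,0,0],[0,0,0]],
    [0.3,[0,0,0],[0,0,0]],
    [0.2,[0,0,0],[0,0,0]],
    [0.2,[0,0,0],[0,0,0]],
  ],
)

```text
time_s: 15.7
ee_pos: [642.1, 234.2, 60.5]
ee_rot: [-179.9, -0.0, 21.8]
force: [-0.8, 0.6, -1.4]
gripper_width: 55.3
```

```bash
python3 - <<'E'
from path import *
done([0,0,-.5],[0,0,0]); st()
f=env.grab_frame("wrist"); crop(f,"w13",130,130,300,220,2.5)
E
```

```text
t 15.7 pos [642.1 234.2  60.5] cmd [642.  234.1  60.5] rpy [-1.7995e+02 -4.0000e-02  2.1790e+01] cmdrpy [-1.7998e+02 -4.0000e-02  2.1790e+01] F [-0.8  0.6 -1.4] w 55.3 q [19.  34.5 85.7  0.1 59.7 -2.8]
```

View pics/w13.png

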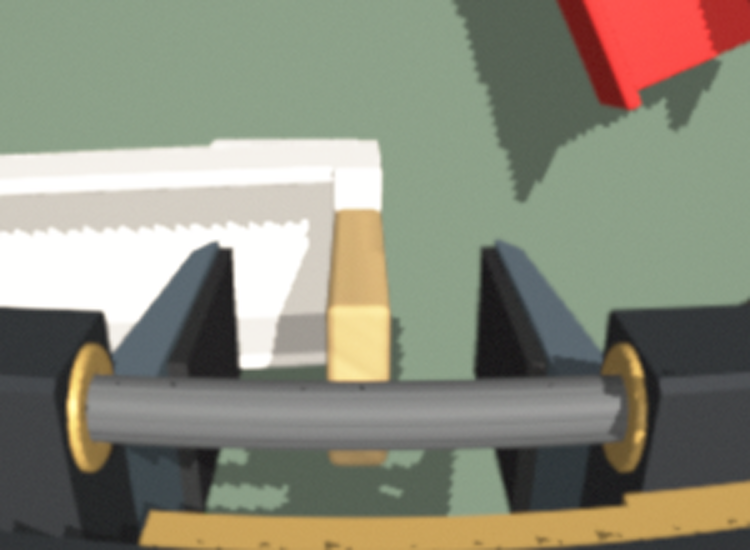

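Released cleanly. Retreating straight up and taking a last look.

Request:
drive_tool(
  series=[
    [0.1,[0,0,-8],[0,0,0]],
    [0,[0,0,-25],[0,0,0]],
    [0,[0,0,-50],[0,0,0]],
    [0,[0,0,-80],[0,0,0]],
    [0,[0,0,-110],[0,0,0]],
  ],
)

```text
time_s: 16.25
ee_pos: [641.9, 234.0, 172.3]
ee_rot: [-179.9, -0.1, 21.8]
force: [-0.5, 1.0, -0.5]
gripper_width: 91.1
```

Request:
drive_tool(
  series=[
    [0,[0,-25,-15],[0,0,0]],
    [0,[0,-60,-30],[0,0,0]],
    [0,[0,-100,-40],[0,0,0]],
    [0,[0,-130,-45],[0,0,0]],
    [0,[0,-145,-45],[0,0,0]],
  ],
)

```text
time_s: 16.75
ee_pos: [587.4, 371.2, 217.5]
ee_rot: [-179.9, -0.2, 21.9]
force: [0.8, -0.5, 0.9]
gripper_width: 91.4
```

```bash
python3 - <<'E'
from path import *
st()
t=env.grab_frame("top"); crop(t,"t14",150,100,320,190,2.5)
s=env.grab_frame("scene"); cv2.imwrite("pics/s14.png",s["image"][:,:,::-1])
E
```

```text
t 16.75 pos [587.4 371.2 217.5] cmd [642.  234.1  60.5] rpy [-179.89   -0.21   21.93] cmdrpy [-1.7998e+02 -4.0000e-02  2.1790e+01] F [ 0.8 -0.5  0.9] w 91.4 q [31.3 29.2 71.7  0.1 78.9  9.4]
```

View pics/t14.png

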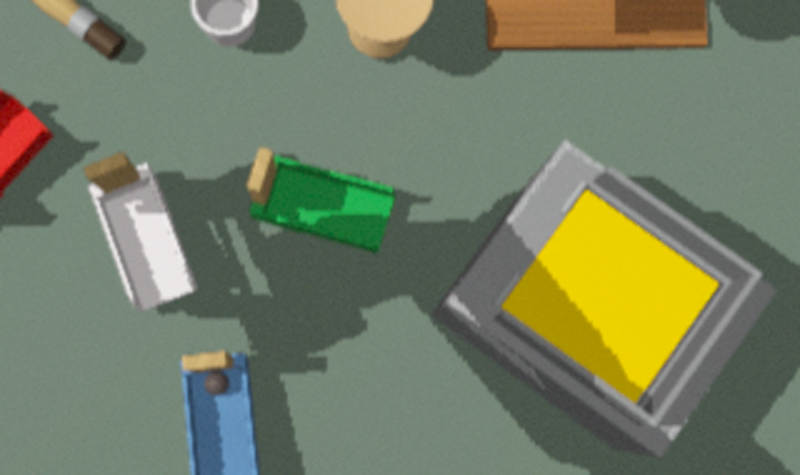

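View pics/s14.png

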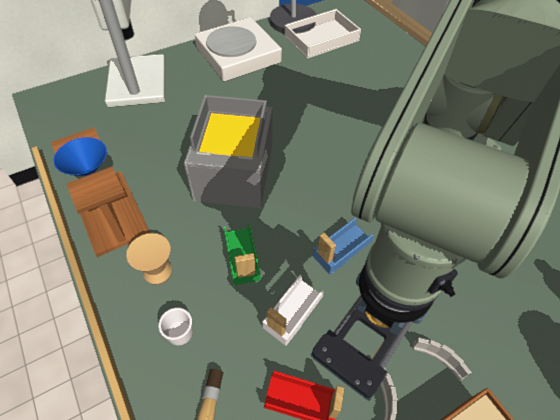

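White boat stands empty and upright at scene (293,310), well clear of the box. Flap is shut at scene (230,135), and nothing else has moved. Handing in.

```bash
python3 - <<'E'
from workcell import env
print(env.job_done())
E
```

```text
the job is handed in; nothing more can be done
None
```

I carried out the full task and handed the job in at about 17 s; it reports no verdict.

- **Pour:** I lifted the white boat by its handle with both balls in it and brought it in over the hinge. I pushed the flap open with the lip at about 46° lip-down, and both balls rolled out.
- **Return:** I drew the boat out, put it back on its original spot and released it. The force reading confirmed it was seated on the bench before I opened the gripper.

**Last checks:**
- **Balls:** while the flap was held open, the top camera showed both at rest, at about bin (84, ±11) mm. Their apparent size (about 9.3 px) fits the box floor. I could not see them again once the flap had shut.
- **Flap:** it looks shut and level in the last pictures; I judged this by eye, not as a measured angle.
- **Boat:** it looks empty and upright, about 0.3 m from the box, and none of the other objects appear to have moved.

**Disagreement:** one check put the boat's lip about 4–5 mm sideways from my model. I shifted the approach by 3 mm, well inside the clearance in the opening.

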